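# Clear the spring-jaw fixture and hold its jaw open at the mark

## Robot

A 6-joint arm with a two-finger parallel gripper is mounted at the origin on a cart in front of the work surface, level with it; the furniture and walls round the work are solid. World frame = base frame: x ahead of the robot, y to its left, z up, the work surface at z = 0. Lengths are in m, angles in rad, forces in N, time in s.
With the tool pointing down it reaches from about 0.375 to 0.975 m from the base axis. Payload 3.8 kg.
Tool frame: the origin (TCP) lies between the finger pads; the fingertips stand 17 mm ahead of it and the grasp point (between the pads) lies 2 mm behind it; z points along the fingers, y is the line along which they close (so a half turn about z gives the same grasp; the last joint's range is limited). The gripper opens to 85 mm and grips with 20 to 120 N. Pads are 22 mm wide; open, the fingers measure 114 mm over their backs; the gripper's body (76 mm by 85 mm) begins 54 mm behind the grasp point. The pads swing forward as they close: fully open they stand 13 mm farther back than shut.
Start: joints at [1.212, 0.264, 1.604, -0, 1.274, -0.037], TCP at [0.213, 0.64, 0.218] pointing down, gripper open.
Joint ranges: [-2.63, 2.63], [-0.94, 2.18], [0.31, 2.57], [-1.31, 4.45], [0, 2.66], [-2.55, 2.55]. Speed limits (rad/s): [2.57, 2.57, 3.14, 3.14, 3.14, 3.14].

## Interface

Orientations are given as a rotation vector (axis times angle).
In Python, from workcell import bot gives the robot as it stands.
- The arm moves only by the tool play_rows, never from a script. Its argument "steps" is one flat list of numbers, 4 for each row, row after row: the shift along the tool's x, y, z in m, then the turn about the tool's z in rad. A call has 1 to 10 rows; each row is the pose to reach, as a shift and turn from the pose commanded when the call began, along the tool's axes at that moment; what a row does not reach only later rows make up. A row lasts 1/8 s, in which the tool goes at most 62.5 mm and 10.7 degrees, less where a joint would pass 70% of its speed; a pose out of reach is approached as far as the arm can. A call with a gripper value outside its range is refused whole. "jaw" is the closure in counts, from 0 (fully open) to 255 (shut), set as the call begins (left out, the last holds). The fingers move at their own pace and stop on an object; "grip_force" is the grip in N (left out, the last holds). Time passes only in rows, so rows that repeat a pose let the fingers close. It gives the time, the measured TCP pose, the force, the opening and the grip force at its end, in the units of the state.
- bot.read_state(): the state, without advancing time (a new reading comes with each control period).
- bot.read_camera(name): name is "scene" or "side" or "wrist"; returns a dict with "pixels" (384x512x3 uint8, blue, green, red), "mtx" (3x3 intrinsics, pixels), "dist" ([k1, k2, p1, p2, k3] as OpenCV has them; the pictures are not rectified), "R" (3x3) and "t" (3): a world point X has camera coordinates R X + t. Camera axes: x right, y down, z forward; pixel columns grow to the right and rows downward; lengths in m; the calibration is good to about 2 mm. A picture is of the moment at which its call begins. There is no depth.
- bot.finish_job(): hands the job in; it is judged then, once.
The state is a dict: "time": time; "q": joint angles; "joint_vel": joint speeds; "joint_torque": joint torques, N m; "tool_pos": TCP position; "tcp_rot": TCP orientation; "wrist_force": force on the tool from outside, world axes, zero at the start; "torque": the same for the moment, N m; "width": opening from 0.0 (shut) to 1.0 (fully open); "grip_force": force on a finger pad.
Only numpy, scipy, OpenCV 4.12 (cv2) and the standard library are available. Lean on these libraries where they do the work, as an engineer would, in place of code of your own. Each camera call takes 0.05 s, during which the arm holds its last target. There are 200 camera calls.

## Task

Pick up the scraper block and, with its foot down on the seat plate of the spring-jaw fixture, wipe all three metal chips off the plate onto the bench without touching the chips with the fingers, then stand the scraper upright on the bare bench top beside the fixture and let go of it. Then take the jaw's upright grip and draw the jaw back against its spring until its pointer is in line with the mark on the side clip, and finish while still holding it there: the spring would pull it back. Leave the cast hub, the bush and the spacer where they are.

Things in the scene. Friction and masses are not known exactly. Their poses are not given: they have to be found in the camera images.
- fixture: Grey spring-jaw fixture bolted to the bench, base 220 (x) x 100 (y) x 20 mm; origin: centre of its underside on the bench, z up. Fixed jaw at x = 92 to 108 mm, 46 mm high above the bench. Closed moving jaw: x = -34 to -8 mm, 46 mm high without its grip. Spring block at x = -110 to -78 mm, 48 mm high.
- seat (a point): Centre of the top of the bare aluminium seat plate where the chips lie, 20 mm above the bench, at fixture x = 42 mm, y = 0; axes as the fixture's. The plate spans 50 mm either way in x (between the two jaws) and in y; both y edges are open, so chips can be wiped off to either side.
- spring_jaw (a joint): Travel of the moving jaw in m: 0 = closed (at rest on its spring), grows as the jaw is drawn along the fixture's -x, to 0.042 at the end stop. The spring pulls it back with about 6 N when closed and 13 N at 35 mm; it does not stay where it is left.
- jaw_grip (a point): Centre of the jaw's black upright grip, 73 mm above the bench: a flat block 12 mm thick along the fixture's x (pinch it across this), 50 mm wide along y, free from 53 to 89 mm above the bench; moves with the jaw (fixture x = -21 mm, y = 0 when closed). Axes as the fixture's.
- jaw_pointer (a point): Tip of the small dark pointer that sticks out from the jaw's +y side over the rail, 38 mm above the bench; moves with the jaw. Axes as the fixture's.
- mark (a point): The mark: the thin upright blade (3 mm wide, top 44 mm above the bench) on the dark clip at the fixture's +y side; this point is 38 mm above the bench. Fixed, 18 to 34 mm to fixture -x of the closed jaw's pointer. Axes as the fixture's: the jaw is at the mark when pointer and mark have the same fixture x.
- scraper: Loose scraper block, about 0.15 kg: a black foot 72 (its x, the wiping width) x 30 (y) x 16 mm, with a pale wooden grip 56 (x) x 24 (y) mm on it, from 16 to 58 mm above the underside; pinch the grip across its 24 mm (its y). Origin: centre of the underside, z up. It stands on the bench to the right of the fixture.
- chip_0: Loose dark bent steel chip, about 17 x 9 x 8 mm, on the seat plate within about 20 mm in x of the plate's middle line (fixture x = 42 mm) and 35 mm of its centre in y; origin at its underside.
- chip_1: Loose dark bent steel chip, about 17 x 9 x 8 mm, on the seat plate within about 20 mm in x of the plate's middle line (fixture x = 42 mm) and 35 mm of its centre in y; origin at its underside.
- chip_2: Loose dark bent steel chip, about 17 x 9 x 8 mm, on the seat plate within about 20 mm in x of the plate's middle line (fixture x = 42 mm) and 35 mm of its centre in y; origin at its underside.
- cast_hub: Bystander: small flanged cast hub, 62 mm diameter, 31 mm high, behind the fixture to the left; origin: centre of underside.
- bush: Bystander: turned stepped aluminium bush, 34 mm diameter, 26 mm high, behind and to the right; origin: centre of underside.
- spacer: Bystander: plain brass spacer, 29 mm diameter, 21 mm high, in front to the right; origin: centre of underside.
Mind the look-alikes: they are no part of the job. Of the things like the scraper, leave any that is orange or pink; of the rest the larger one is meant.

How it is judged:
On the way, in this order (a step that is already met when the one before it is completed fails the run):
1. the held scraper is down on the seat plate (foot within 6 mm of it) (contact force between the fingers and scraper above 1 N and z of scraper in the frame of fixture between 0.015 and 0.026 m and y of scraper in the frame of fixture between -0.05 and 0.05 m and x of scraper in the frame of fixture between 0 and 0.085 m), for 0.1 s.
2. all three chips are off the plate (height (world z) of each of chip_0, chip_1, chip_2 below 0.015 m), for 0.1 s.
3. the scraper stands released on the bench (height (world z) of scraper below 0.012 m and angle between scraper's own z axis and vertical below 0.2 rad and contact force between the fingers and scraper below 0.1 N and linear speed of scraper below 0.02 m/s), for 0.2 s.
4. the jaw is drawn to the mark in the fingers (x of jaw_pointer in the frame of mark between -0.004 and 0.004 m and contact force between the fingers and spring_jaw above 2 N), for 0.2 s.
At the end, for the whole second after the job is handed in: The fingers hold the jaw (more than 2 N) at rest with its pointer within 4 mm of the mark along the slide; all three chips lie on the bench (below 15 mm); the scraper stands upright, let go, on the bare bench top (all of step 2 and all of step 3 and all of step 4 and velocity of joint spring_jaw between -0.01 and 0.01 m/s); the arm keeps its last pose, push and grip.
It fails at once if a bystander (hub, bush, spacer) is moved more than 20 mm (distance of any of cast_hub, bush, spacer from where it was at the start of the episode above 0.02 m).
It fails at once if the fingers touch a chip (more than 1 N) (contact force between the fingers and chip_0 above 1 N or contact force between the fingers and chip_1 above 1 N or contact force between the fingers and chip_2 above 1 N).
It also fails if it takes over 54 s, if anything falls off the work surface, if the arm or the gripper's body presses on something with over 40 N, if the wrist force passes 120 N, or if a joint passes its speed limit or range.

## Working session

There is one attempt and no reset: what is moved stays moved. The work goes in short steps, Python scripts to look and compute and a tool call to move; the robot and the scene stay as the last step left them, time stands still between calls to the robot, and variables do not carry over. Pictures are saved under pics/ and viewed, at most 10 in all, crops included, and the job is handed in when it is done.

Besides the shell and the picture viewer there is one more tool, called as name(argument=value, ...), one argument or row to a line, values as JSON. play_rows: Moves the arm, as the interface text tells. Its arguments: {"type":"object","properties":{"steps":{"type":"array"},"jaw":{"type":"number"},"grip_force":{"type":"number"}},"required":["steps"]}

```bash
mkdir -p pics
cat > h.py <<'E'
import numpy as np, cv2
from workcell import bot
def ray(c,uv):
    p=cv2.undistortPoints(np.array([[uv]],float),np.array(c["mtx"]),np.array(c["dist"]))[0,0]
    R=np.array(c["R"]);return -R.T@np.array(c["t"]),R.T@np.array([p[0],p[1],1])
def onz(c,uv,z):
    o,d=ray(c,uv);return o+d*(z-o[2])/d[2]
def proj(c,X):
    R=np.array(c["R"]);return cv2.projectPoints(np.array(X,float).reshape(-1,1,3),cv2.Rodrigues(R)[0],np.array(c["t"],float),np.array(c["mtx"]),np.array(c["dist"]))[0][:,0]
E
python3 - <<'E'
from h import *
import pickle
cs={n:bot.read_camera(n) for n in("scene","side","wrist")}
pickle.dump(cs,open("c0.pkl","wb"))
for n in cs: print(n,-np.array(cs[n]["R"]).T@cs[n]["t"])
cv2.imwrite("pics/a.png",cv2.resize(np.array(cs["scene"]["pixels"]),(800,600)))
cv2.imwrite("pics/b.png",cv2.resize(np.array(cs["side"]["pixels"]),(800,600)))
print(bot.read_state())
E
```

```text
scene [ 0.06677405 -0.33998267  0.66218372]
side [ 0.538791   -0.75538749  0.5221565 ]
wrist [0.14862266 0.66062091 0.37393399]
{'time': 0.15, 'q': array([ 1.21214927e+00,  2.64623264e-01,  1.60509332e+00, -1.86288856e-06,
        1.27367183e+00, -3.68913915e-02]), 'joint_vel': array([-2.48073461e-03, -2.76601845e-03, -4.24431645e-03, -2.15377560e-04,
       -2.62054791e-05, -7.65466888e-04]), 'joint_torque': array([ 1.18791049e-04, -5.15908241e+01, -3.67958951e+01, -5.01163868e-05,
        8.02082563e-03,  2.58019594e-05]), 'tool_pos': array([0.21324413, 0.63980166, 0.21710111]), 'tcp_rot': array([-5.03178007e-01, -3.10067780e+00,  2.76602168e-03]), 'wrist_force': array([0.42617124, 0.01934308, 0.67657946]), 'torque': array([-0.03201841, -0.03060793, -0.02407786]), 'grip_force': 0.0, 'width': 0.9995380208864141}
```

View pics/a.png

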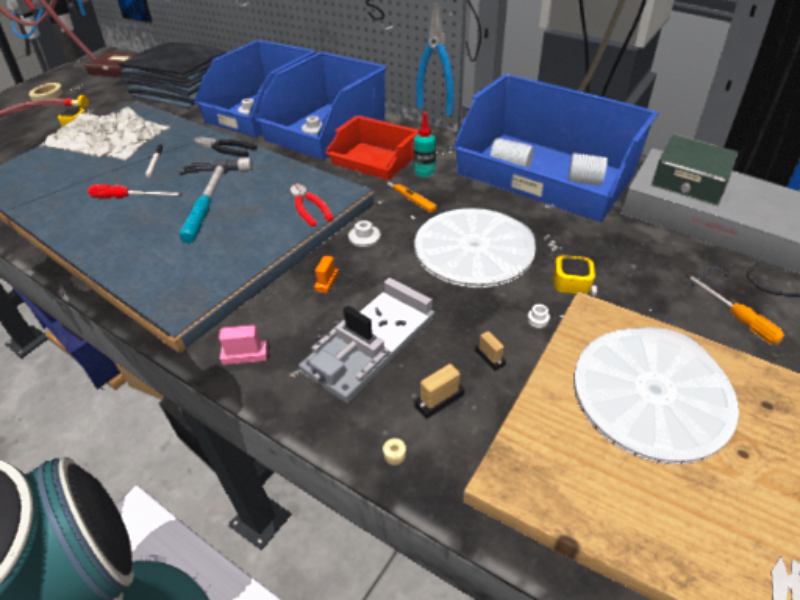

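View pics/b.png

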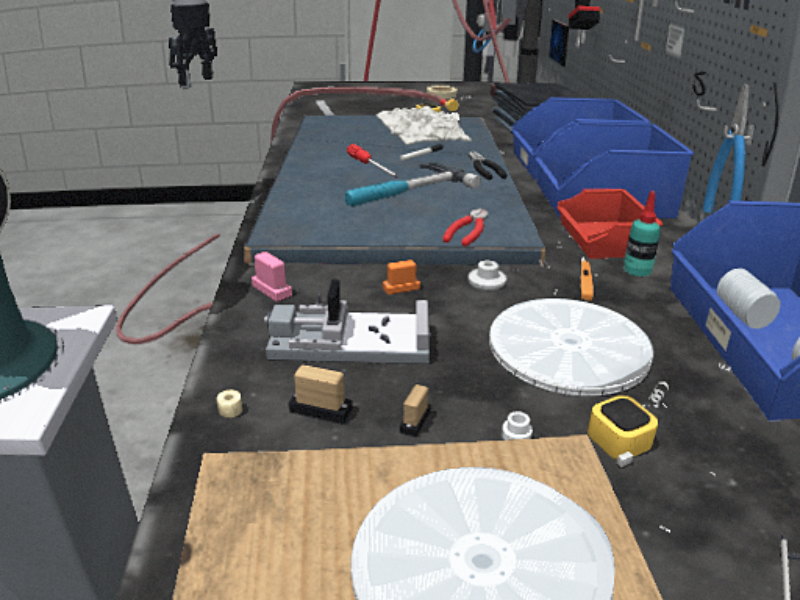

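Scene view (800-px scale): wooden scrapers at (440,388) (large) and (490,350) (small), pink at (240,345), orange at (325,273). In the side view they are at (320,392), (415,408), (270,275) and (402,277). The large wooden one fits, because orange and pink are excluded and the larger of the rest is meant. I'll confirm it in an enlarged crop of both views.

Run:
```python
from h import *
import pickle
cs=pickle.load(open("c0.pkl","rb"))
a=np.array(cs["scene"]["pixels"])[170:280,180:330]; b=np.array(cs["side"]["pixels"])[175:285,160:310]
f=5.3
cv2.imwrite("pics/c.png",cv2.resize(a,None,fx=f,fy=f,interpolation=cv2.INTER_CUBIC))
cv2.imwrite("pics/d.png",cv2.resize(b,None,fx=f,fy=f,interpolation=cv2.INTER_CUBIC))
```

```text
(no output)
```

View pics/c.png

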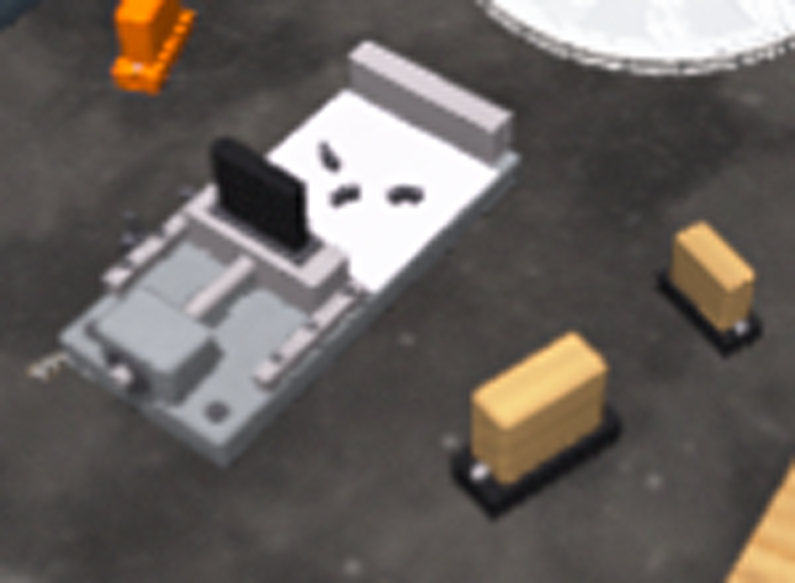

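View pics/d.png

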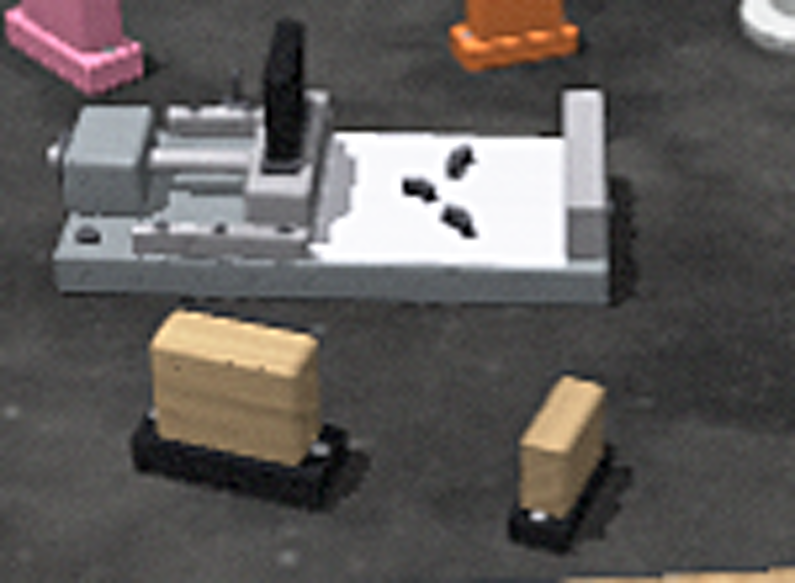

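The crops confirm the large pale-wood scraper: scene crop (540,420), side crop (235,410). Next to it is the smaller wooden twin at scene crop (715,285). The three chips sit at scene crop (328,156), (345,195) and (405,194). Next I compute the poses.

Run:
```python
from h import *
import pickle
cs=pickle.load(open("c0.pkl","rb"))
off={"scene":(180,170),"side":(160,175)}
def P(n,u,v,z): return onz(cs[n],((u+.5)/5.3-.5+off[n][0],(v+.5)/5.3-.5+off[n][1]),z)[:2]
pr=lambda *a:print(a[0],*[np.round(x,4) for x in a[1:]])
pr("fix --",P("scene",223,465,0),P("scene",223,447,.02),P("side",57,293,0),P("side",57,262,.02))
pr("fix +-",P("scene",518,160,.02),P("side",607,302,0),P("side",607,270,.02))
pr("fix -+",P("scene",62,338,.02))
for n,pts in(("scene",[(475,393),(504,412),(572,333),(606,365)]),("side",[(152,348),(177,312),(318,340),(303,380)])):
    q=[P(n,*p,.058) for p in pts];pr("top "+n,*q,np.mean(q,0))
pr("foot",P("scene",493,518,0),P("scene",620,432,0.006),P("scene",453,475,.006),P("side",135,468,0),P("side",322,507,0))
for n,pts in(("scene",[(328,156),(345,195),(405,194)]),("side",[(461,162),(420,190),(460,221)])):
    pr("chips "+n,*[P(n,*p,.024) for p in pts])
pr("mark top",P("scene",128,218,.044),P("side",237,74,.044))
pr("grip top corners",P("scene",215,143,.089),P("scene",305,190,.089))
```

```text
fix -- [ 0.4137 -0.0027] [ 0.4107 -0.0073] [ 0.4121 -0.0036] [ 0.4147 -0.0111]
fix +- [ 0.6242 -0.0258] [ 0.6315 -0.0189] [ 0.6301 -0.0255]
fix -+ [0.4197 0.0901]
top scene [ 0.4668 -0.0978] [ 0.4648 -0.1127] [ 0.5152 -0.1157] [ 0.5077 -0.136 ] [ 0.4886 -0.1155]
top side [ 0.4624 -0.1213] [ 0.4697 -0.1003] [ 0.5194 -0.1189] [ 0.5145 -0.1414] [ 0.4915 -0.1205]
foot [ 0.4527 -0.1157] [ 0.5164 -0.1414] [ 0.4588 -0.092 ] [ 0.4517 -0.1147] [ 0.5191 -0.1387]
chips scene [0.5745 0.0519] [0.5572 0.0301] [0.5728 0.0062]
chips side [0.5765 0.0507] [0.5588 0.0297] [0.5741 0.0059]
mark top [0.4772 0.0946] [0.4825 0.0939]
grip top corners [0.5031 0.059 ] [0.5006 0.0086]
```

```bash
cat >> h.py <<'E'
from scipy.spatial.transform import Rotation as Rn
def go(p,th,s=None):
    """tool shift+turn for TCP at p, closing line (tool y) at world angle th (mod pi)"""
    s=s or bot.read_state();R=Rn.from_rotvec(s["tcp_rot"]).as_matrix()
    d=R.T@(np.array(p)-s["tool_pos"]);y=R[:,1];cur=np.arctan2(y[1],y[0])
    a=(th-cur+np.pi/2)%np.pi-np.pi/2
    print("d",np.round(d,4),"turn",round(-a,4),"z-axis",np.round(R[:,2],3),"q6",s["q"][5].round(3))
E
python3 - <<'E'
from h import *
go([.490,-.116,.16],-.36+np.pi/2)
E
```

```text
d [-0.5016 -0.6294  0.0582] turn 0.0382 z-axis [-0.001 -0.002 -1.   ] q6 -0.037
```

play_rows(
  steps=[-0.5016,-0.6294,0.03,0.038,-0.5016,-0.6294,0.03,0.038,-0.5016,-0.6294,0.03,0.038,-0.5016,-0.6294,0.03,0.038,-0.5016,-0.6294,0.03,0.038,-0.5016,-0.6294,0.03,0.038,-0.5016,-0.6294,0.03,0.038,-0.5016,-0.6294,0.03,0.038,-0.5016,-0.6294,0.03,0.038,-0.5016,-0.6294,0.03,0.038],
  jaw=0,
)

```text
time: 1.4
tool_pos: [0.4285, 0.0519, 0.195]
tcp_rot: [0.562, 3.09, 0.001]
wrist_force: [1.5, 0.3, 0.2]
width: 1.001
grip_force: 0.0
```

Run:
```python
from h import *
go([.490,-.116,.16],-.36+np.pi/2)
```

```text
d [-0.1166 -0.1355  0.035 ] turn 0.0002 z-axis [ 0.001  0.    -1.   ] q6 -1.148
```

play_rows(
  steps=[-0.1166,-0.1355,0.035,0,-0.1166,-0.1355,0.035,0,-0.1166,-0.1355,0.035,0,-0.1166,-0.1355,0.035,0,-0.1166,-0.1355,0.035,0],
)

```text
time: 2.02
tool_pos: [0.4891, -0.1138, 0.1595]
tcp_rot: [-0.564, -3.089, -0.001]
wrist_force: [-1.2, -0.4, -0.4]
width: 0.999
grip_force: 0.0
```

Run:
```python
from h import *
import pickle
c=bot.read_camera("wrist");pickle.dump(c,open("w1.pkl","wb"))
im=np.array(c["pixels"])
h=cv2.cvtColor(im,cv2.COLOR_BGR2HSV)
m=cv2.inRange(h,(10,60,90),(25,200,255))
for k in cv2.findContours(m,0,1)[0]:
    if cv2.contourArea(k)>150: print(cv2.contourArea(k),cv2.minAreaRect(k),cv2.boxPoints(cv2.minAreaRect(k)).round().tolist())
for p in([.490,-.116,.058],): print(proj(c,p))
cv2.imwrite("pics/e.png",im)
print(bot.read_state()["tool_pos"])
```

```text
1309.5 ((269.2529296875, 296.2117614746094), (44.71406173706055, 32.90279769897461), 4.39870548248291) [[246.0, 311.0], [248.0, 278.0], [293.0, 282.0], [290.0, 314.0]]
2283.5 ((250.84552001953125, 183.99720764160156), (33.50354766845703, 76.31465911865234), 1.0416266918182373) [[233.0, 222.0], [235.0, 146.0], [268.0, 146.0], [267.0, 222.0]]
31285.5 ((73.51094055175781, 249.49472045898438), (299.0078430175781, 183.39535522460938), 64.05770874023438) [[-74.0, 155.0], [91.0, 75.0], [221.0, 344.0], [56.0, 424.0]]
[[251.74825117 190.81081169]]
[ 0.48921422 -0.11323317  0.15974454]
```

View pics/e.png

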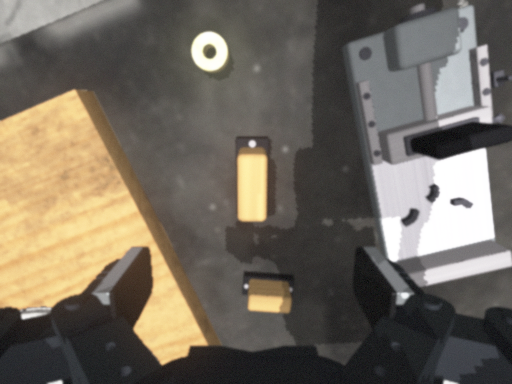

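The wrist view shows the target scraper at (252,187) with the small twin at (269,296). The fixture is at right, with chips at (411,216), (433,193) and (461,203), and there is an open gap for the fingers.

Run:
```python
from h import *
import pickle
c=pickle.load(open("w1.pkl","rb"))
for p in[(252,187),(251,153),(253,221),(236,187),(268,187)]: print(onz(c,p,.058).round(4))
a=onz(c,(251,153),.058);b=onz(c,(253,221),.058);print(np.arctan2(*(b-a)[1::-1]))
print("small",onz(c,(270,290),.03).round(3))
# fixture: seat plate / fixed jaw corners
for p,z in(((386,261),.02),((346,47),.02),((361,48),.02)): print(p,onz(c,p,z).round(4))
for p in((411,216),(433,193),(461,203)): print("chip",onz(c,p,.024).round(4))
go([.4905,-.1165,.045],-.36+np.pi/2)
```

```text
[ 0.4871 -0.1147  0.058 ]
[ 0.4615 -0.1059  0.058 ]
[ 0.5142 -0.1241  0.058 ]
[ 0.4827 -0.1266  0.058 ]
[ 0.4916 -0.1028  0.058 ]
-0.33256895201795417
small [ 0.595 -0.137  0.03 ]
(386, 261) [ 0.6104 -0.0236  0.02  ]
(346, 47) [ 0.4136 -0.0056  0.02  ]
(361, 48) [0.4187 0.0054 0.02  ]
chip [0.572  0.0083 0.024 ]
chip [0.5575 0.0315 0.024 ]
chip [0.5754 0.0525 0.024 ]
d [-0.0025 -0.0026  0.1147] turn 0.0004 z-axis [-0.001  0.001 -1.   ] q6 -1.489
```

play_rows(
  steps=[0,-0.0024,0.06,-0.015,0,-0.0024,0.09,-0.015,0,-0.0024,0.1147,-0.015,0,-0.0024,0.1147,-0.015],
)

```text
time: 2.58
tool_pos: [0.4866, -0.1141, 0.0436]
tcp_rot: [-0.535, -3.091, -0.001]
wrist_force: [-0.4, 0.2, 0.6]
width: 1.001
grip_force: 0.0
```

play_rows(
  steps=[0,0,0,0,0,0,0,0,0,0,0,0,0,0,0,0,0,0,0,0,0,0,0,0,0,0,0,0,0,0,0,0],
  jaw=255,
  grip_force=50,
)

```text
time: 3.58
tool_pos: [0.4888, -0.1163, 0.0451]
tcp_rot: [-0.539, -3.095, -0.0]
wrist_force: [-0.2, 0.6, 0.2]
width: 0.001
grip_force: 0.0
```

play_rows(
  steps=[0,0,-0.03,0,0,0,-0.06,0,0,0,-0.1,0,0,0,-0.1,0],
)

```text
time: 4.08
tool_pos: [0.4919, -0.1171, 0.1492]
tcp_rot: [0.538, 3.087, -0.001]
wrist_force: [0.5, 0.4, -0.0]
width: 0.001
grip_force: 0.0
```

Run:
```python
from h import *
print(bot.read_state()["tool_pos"])
# fixture frame helper: centre C, yaw
C=np.array([.5255,.035]);y=-.077
ex=np.array([np.cos(y),np.sin(y)]);ey=np.array([-ex[1],ex[0]])
s=C+.042*ex+.048*ey;print("target",s)
go([*s,.13],y+np.pi/2)
c=bot.read_camera("wrist");cv2.imwrite("pics/f.png",np.array(c["pixels"]))
```

```text
[ 0.49194511 -0.11711408  0.14919988]
target [0.5710679  0.07962697]
d [-0.0078  0.2119  0.0194] turn -0.2678 z-axis [ 0.008 -0.002 -1.   ] q6 -1.509
```

View pics/f.png

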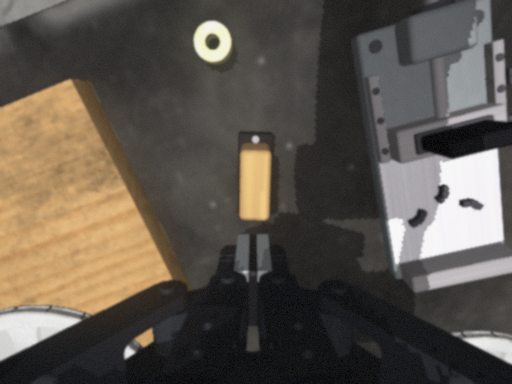

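The wrist view shows the fingers fully shut at (253,250) and the scraper still standing at (255,185), so the grasp missed. I'll check whether the tool pose agrees with the picture.

Run:
```python
from h import *
import pickle
cs={n:bot.read_camera(n) for n in("scene","side","wrist")};pickle.dump(cs,open("c2.pkl","wb"))
s=bot.read_state();p=s["tool_pos"];z=Rn.from_rotvec(s["tcp_rot"]).as_matrix()[:,2]
print(p)
for n in cs: print(n,"tip",proj(cs[n],p+.017*z)[0].round(1),"tcp",proj(cs[n],p)[0].round(1))
print("scraper now", onz(cs["wrist"],(255,183),.058))
a=np.array(cs["scene"]["pixels"])[150:290,200:340];b=np.array(cs["side"]["pixels"])[150:290,130:270]
cv2.imwrite("pics/g.png",cv2.resize(np.hstack([a,b]),(800,400),interpolation=cv2.INTER_CUBIC))
```

```text
[ 0.48772423 -0.11595969  0.14377238]
scene tip [282.4 219.7] tcp [282.7 214.1]
side tip [200.3 206.3] tcp [199.8 197.9]
wrist tip [254.4 226.4] tcp [254.5 238.7]
scraper now [ 0.48039227 -0.11253607  0.058     ]
```

View pics/g.png

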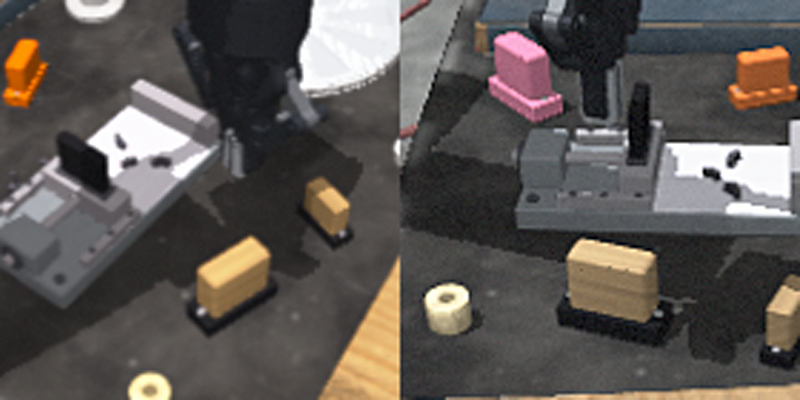

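The scene crop shows the shut fingertips near (240,170) and the side crop near (600,122). That is well above where the reported pose puts them. I'll triangulate the tip.

Run:
```python
from h import *
cs={n:bot.read_camera(n) for n in("scene","side","wrist")}
s=bot.read_state();print(s["tool_pos"],s["joint_vel"].round(3),s["width"])
def tri(u,v):
    o1,d1=ray(cs["scene"],u);o2,d2=ray(cs["side"],v)
    A=np.c_[d1,-d2];k=np.linalg.lstsq(A,o2-o1,rcond=None)[0]
    return (o1+k[0]*d1+o2+k[1]*d2)/2,np.linalg.norm(o1+k[0]*d1-o2-k[1]*d2)
print(tri((284,209.5),(200,192.7)))
p=s["tool_pos"];print(proj(cs["scene"],p),proj(cs["side"],p))
a=np.array(cs["scene"]["pixels"])[180:230,250:320];b=np.array(cs["side"]["pixels"])[160:210,165:235]
cv2.imwrite("pics/h.png",cv2.resize(np.hstack([a,b]),(798,285),interpolation=cv2.INTER_CUBIC))
```

```text
[ 0.48780314 -0.11591442  0.14368977] [ 0.001 -0.001 -0.007  0.     0.     0.001] -0.004114255296010583
(array([ 0.48920406, -0.11774903,  0.15579141]), np.float64(0.0012952592884425257))
[[282.66728792 214.05742878]] [[199.81751141 197.94410819]]
```

View pics/h.png

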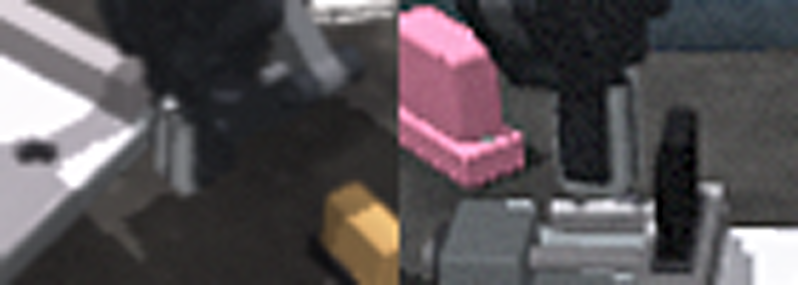

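The triangulated fingertip is at z≈0.152, against about 0.127 predicted from the reported pose. So the tips sit ≈24 mm higher than the nominal geometry says, and they closed just above the grip. I'll re-grasp about 23 mm lower.

play_rows(
  steps=[0,0,0,0,0,0,0,0,0,0,0,0,0,0,0,0,0,0,0,0,0,0,0,0],
  jaw=0,
)

```text
time: 5.18
tool_pos: [0.4889, -0.1162, 0.1452]
tcp_rot: [0.539, 3.095, -0.0]
wrist_force: [0.2, -0.7, 0.1]
width: 0.998
grip_force: 0.0
```

play_rows(
  steps=[0,0,0.05,0,0,0,0.09,0,0,0,0.105,0,0,0,0.115,0,0,0,0.121,0,0,0,0.121,0],
)

```text
time: 5.92
tool_pos: [0.4896, -0.1164, 0.0249]
tcp_rot: [0.539, 3.094, -0.0]
wrist_force: [0.6, 0.9, -0.2]
width: 0.999
grip_force: 0.0
```

Run:
```python
from h import *
s=bot.read_state();print(s["tool_pos"],s["wrist_force"],s["width"])
c=bot.read_camera("scene");d=bot.read_camera("side")
a=np.array(c["pixels"])[180:270,240:340];b=np.array(d["pixels"])[190:280,160:260]
cv2.imwrite("pics/i.png",cv2.resize(np.hstack([a,b]),(800,360),interpolation=cv2.INTER_CUBIC))
```

```text
[ 0.48955108 -0.11643602  0.02486336] [ 0.58021094  0.92650075 -0.19239838] 0.9989187759086445
```

View pics/i.png

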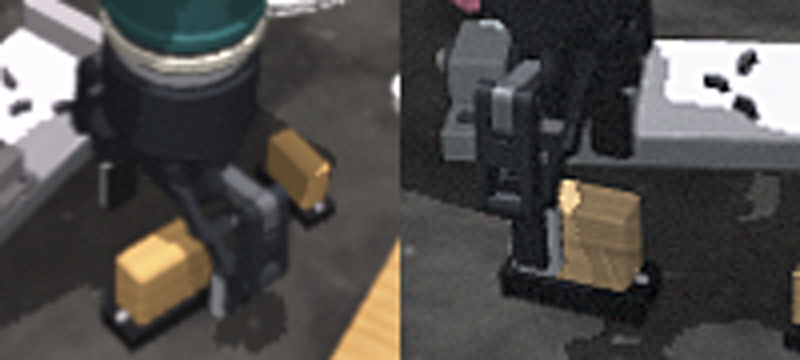

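Both fingers straddle the scraper: the near fingertip is at scene crop (218,312) and side crop (530,265). I'll check its height by triangulation.

```bash
cat >> h.py <<'E'
def tri(c1,u,c2,v):
    o1,d1=ray(c1,u);o2,d2=ray(c2,v)
    k=np.linalg.lstsq(np.c_[d1,-d2],o2-o1,rcond=None)[0]
    return ((o1+k[0]*d1+o2+k[1]*d2)/2).round(4),np.linalg.norm(o1+k[0]*d1-o2-k[1]*d2).round(4)
E
python3 - <<'E'
from h import *
import pickle
cs=pickle.load(open("c0.pkl","rb"))
print(tri(cs["scene"],(294.5,258),cs["side"],(192.5,256.5)))
print("expected near tip",np.array([.4896,-.1164])-.0425*np.array([.34,.94]))
E
```

```text
(array([ 0.4708, -0.1581,  0.048 ]), np.float64(0.0028))
expected near tip [ 0.47515 -0.15635]
```

play_rows(
  steps=[0,0,0.008,0,0,0,0.008,0],
)

```text
time: 6.28
tool_pos: [0.4883, -0.1161, 0.0157]
tcp_rot: [-0.539, -3.094, -0.0]
wrist_force: [0.3, -0.4, -0.0]
width: 1.004
grip_force: 0.0
```

play_rows(
  steps=[0,0,0,0,0,0,0,0,0,0,0,0,0,0,0,0,0,0,0,0,0,0,0,0,0,0,0,0],
  jaw=255,
  grip_force=50,
)

```text
time: 7.15
tool_pos: [0.4891, -0.1162, 0.0163]
tcp_rot: [0.539, 3.095, 0.0]
wrist_force: [0.8, 0.8, 0.7]
width: 0.271
grip_force: 54.1
```

play_rows(
  steps=[0,0,-0.05,0,0,0,-0.1,0,0,0,-0.1,0,0,0,-0.1,0],
)

```text
time: 7.65
tool_pos: [0.4879, -0.1161, 0.1153]
tcp_rot: [-0.539, -3.094, -0.0]
wrist_force: [-0.3, 0.4, -2.4]
width: 0.271
grip_force: 54.0
```

```bash
cat >> h.py <<'E'
C=np.array([.5255,.0355]);yw=-.077
ex=np.array([np.cos(yw),np.sin(yw)]);ey=np.array([-ex[1],ex[0]])
def fx(x,y): return C+x*ex+y*ey
def tofx(p): d=np.array(p[:2])-C; return np.array([d@ex,d@ey])
E
python3 - <<'E'
from h import *
s=bot.read_state();print(s["tool_pos"],s["width"],s["grip_force"],s["wrist_force"])
go([*fx(.042,.049),.115],yw+np.pi/2)
E
```

```text
[ 0.48790756 -0.11605273  0.11529789] 0.27115349212589024 53.97311210632324 [-0.26134509  0.36057985 -2.37519334]
d [-1.170e-02  2.137e-01  2.000e-04] turn -0.2678 z-axis [-0.001  0.    -1.   ] q6 -1.509
```

play_rows(
  steps=[-0.0117,0.2137,-0.03,-0.268,-0.0117,0.2137,-0.03,-0.268,-0.0117,0.2137,-0.03,-0.268,-0.0117,0.2137,-0.03,-0.268,-0.0117,0.2137,-0.03,-0.268,-0.0117,0.2137,-0.03,-0.268,-0.0117,0.2137,-0.03,-0.268,-0.0117,0.2137,-0.03,-0.268],
)

```text
time: 8.65
tool_pos: [0.5716, 0.0798, 0.1458]
tcp_rot: [-0.123, -3.138, 0.0]
wrist_force: [-0.4, 0.2, -1.5]
width: 0.27
grip_force: 53.7
```

Run:
```python
from h import *
import pickle
s=bot.read_state();print(s["tool_pos"],s["width"],s["grip_force"],s["wrist_force"])
go([*fx(.042,.049),.045],yw+np.pi/2)
cs={n:bot.read_camera(n) for n in("scene","side","wrist")};pickle.dump(cs,open("c3.pkl","wb"))
a=np.array(cs["scene"]["pixels"])[150:260,180:310];b=np.array(cs["side"]["pixels"])[150:260,160:290]
cv2.imwrite("pics/j.png",cv2.resize(np.hstack([a,b]),(800,338),interpolation=cv2.INTER_CUBIC))
# chips from wrist: dark blobs on seat
print([ (proj(cs["wrist"],[*fx(.042,y),.02])[0]).round() for y in(-.05,0,.05)])
```

```text
[0.57157184 0.0798332  0.14579237] 0.2695858183132568 53.70560109615326 [-0.39687802  0.22855621 -1.50556404]
d [0.0004 0.0013 0.1008] turn -0.0013 z-axis [-0.001 -0.    -1.   ] q6 -1.397
[array([140., 181.]), array([198., 181.]), array([256., 181.])]
```

play_rows(
  steps=[0.0004,0.0043,0.04,0,0.0004,0.0043,0.08,0,0.0004,0.0043,0.1,0,0.0004,0.0043,0.105,0,0.0004,0.0043,0.106,0,0.0004,0.0043,0.107,0,0.0004,0.0043,0.107,0],
)

```text
time: 9.68
tool_pos: [0.5731, 0.0854, 0.0405]
tcp_rot: [0.12, 3.137, 0.0]
wrist_force: [-0.1, 0.0, -2.7]
width: 0.27
grip_force: 53.8
```

play_rows(
  steps=[0,0,0.001,0,0,0,0.002,0,0,0,0.002,0],
)

```text
time: 10.05
tool_pos: [0.5719, 0.0852, 0.0371]
tcp_rot: [-0.121, -3.139, 0.0]
wrist_force: [0.1, 0.2, -1.2]
width: 0.27
grip_force: 53.8
```

play_rows(
  steps=[0,0,0.001,0,0,0,0.001,0],
)

```text
time: 10.3
tool_pos: [0.5721, 0.0852, 0.0363]
tcp_rot: [0.121, 3.139, -0.0]
wrist_force: [-0.2, -0.9, -0.9]
width: 0.273
grip_force: 54.0
```

play_rows(
  steps=[0,0,0.001,0,0,0,0.001,0],
)

```text
time: 10.55
tool_pos: [0.5721, 0.0853, 0.0363]
tcp_rot: [-0.121, -3.139, 0.0]
wrist_force: [-3.3, -0.6, 4.7]
width: 0.274
grip_force: 54.8
```

play_rows(
  steps=[0,-0.006,0,0,0,-0.014,0,0,0,-0.023,0,0,0,-0.032,0,0,0,-0.041,0,0,0,-0.05,0,0,0,-0.059,0,0,0,-0.068,0,0,0,-0.077,0,0,0,-0.084,0,0],
)

```text
time: 11.8
tool_pos: [0.5669, 0.0012, 0.0363]
tcp_rot: [0.122, 3.137, 0.001]
wrist_force: [0.3, 3.2, 6.2]
width: 0.272
grip_force: 54.9
```

play_rows(
  steps=[0,-0.006,0,0,0,-0.012,0,0,0,-0.018,0,0,0,-0.023,0,0,0,-0.026,0,0,0,-0.026,0,0],
)

```text
time: 12.55
tool_pos: [0.5645, -0.025, 0.0362]
tcp_rot: [0.122, 3.137, 0.0]
wrist_force: [0.7, 2.0, 6.9]
width: 0.273
grip_force: 54.9
```

Run:
```python
from h import *
s=bot.read_state();print(tofx(s["tool_pos"]),s["tool_pos"],s["wrist_force"])
c=bot.read_camera("scene");d=bot.read_camera("side")
a=np.array(c["pixels"])[180:260,210:310];b=np.array(d["pixels"])[185:265,200:300]
cv2.imwrite("pics/k.png",cv2.resize(np.hstack([a,b]),(800,320),interpolation=cv2.INTER_CUBIC))
```

```text
[ 0.04349624 -0.05729184] [ 0.56446025 -0.02496798  0.03615492] [0.68536577 2.04952077 6.89793956]
```

play_rows(
  steps=[0,0,-0.03,0,0,0,-0.07,0,0,0,-0.1,0,0,0,-0.1,0,0,0,-0.1,0],
)

```text
time: 13.28
tool_pos: [0.5622, -0.0248, 0.1332]
tcp_rot: [-0.121, -3.136, 0.0]
wrist_force: [-0.5, 0.3, -2.1]
width: 0.274
grip_force: 53.9
```

Run:
```python
from h import *
import pickle
w=pickle.load(open("w1.pkl","rb"));print("spacer",onz(w,(210,50),.021))
s=bot.read_state();print(s["tool_pos"],s["width"])
go([.488,-.116,.12],-.345+np.pi/2)
c=bot.read_camera("scene");d=bot.read_camera("side")
for n,k in(("scene",c),("side",d)):
    im=np.array(k["pixels"]);q=np.array([proj(k,[*fx(x,y),.02])[0] for x,y in((.0,-.047),(.088,-.047),(.088,.047),(0,.047))]).astype(np.int32)
    m=cv2.fillPoly(np.zeros(im.shape[:2],np.uint8),[q],255);g=im.max(2)
    dk=((g<90)&(m>0)).astype(np.uint8);nn,_,st,ce=cv2.connectedComponentsWithStats(dk)
    print(n,"dark blobs on plate:",[(st[i,4],ce[i].round()) for i in range(1,nn) if st[i,4]>3])
a=np.array(c["pixels"])[160:270,190:330];b=np.array(d["pixels"])[175:285,160:300]
cv2.imwrite("pics/l.png",cv2.resize(np.hstack([a,b]),(800,314),interpolation=cv2.INTER_CUBIC))
```

```text
spacer [ 0.37671251 -0.10950588  0.021     ]
[ 0.56216555 -0.02481558  0.13324383] 0.27401841631377455
d [ 0.0669 -0.0966  0.0135] turn 0.268 z-axis [-0.003 -0.    -1.   ] q6 -1.582
scene dark blobs on plate: [(np.int32(11), array([238., 191.])), (np.int32(26), array([255., 194.])), (np.int32(159), array([231., 207.]))]
side dark blobs on plate: [(np.int32(20), array([234., 199.]))]
```

View pics/l.png

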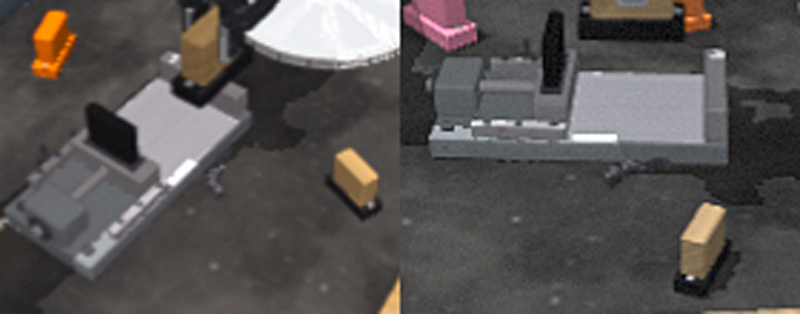

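The picture shows a bare plate, with all three chips in a cluster on the bench at scene crop (215,178) and side crop (630,170). The scraper is held in the air. I'll set it down near its original spot.

play_rows(
  steps=[0.076,-0.107,0,0.268,0.076,-0.107,0,0.268,0.076,-0.107,0,0.268,0.076,-0.107,0,0.268,0.076,-0.107,0,0.268,0.076,-0.107,0.06,0.268,0.076,-0.107,0.1,0.268,0.076,-0.107,0.11,0.268,0.076,-0.107,0.113,0.268,0.076,-0.107,0.113,0.268],
)

```text
time: 14.62
tool_pos: [0.4815, -0.1255, 0.0238]
tcp_rot: [0.537, 3.092, -0.001]
wrist_force: [-0.4, 0.1, -1.0]
width: 0.274
grip_force: 53.7
```

play_rows(
  steps=[0,0,0.001,0,0,0,0.002,0,0,0,0.002,0],
)

```text
time: 15.0
tool_pos: [0.4799, -0.1254, 0.0207]
tcp_rot: [0.539, 3.094, -0.0]
wrist_force: [-0.1, 0.7, -1.4]
width: 0.269
grip_force: 53.7
```

play_rows(
  steps=[0,0,0.002,0,0,0,0.003,0,0,0,0.003,0],
)

```text
time: 15.38
tool_pos: [0.4794, -0.1253, 0.017]
tcp_rot: [-0.539, -3.095, -0.0]
wrist_force: [0.7, 0.2, -1.6]
width: 0.272
grip_force: 53.7
```

play_rows(
  steps=[0,0,0.001,0,0,0,0.001,0],
)

```text
time: 15.62
tool_pos: [0.4797, -0.1253, 0.0163]
tcp_rot: [0.539, 3.095, -0.0]
wrist_force: [-0.3, 0.3, -0.7]
width: 0.273
grip_force: 54.0
```

Down on the bench. I release it and rise.

play_rows(
  steps=[0,0,0,0,0,0,0,0,0,0,0,0,0,0,0,0,0,0,0,0,0,0,0,0],
  jaw=0,
)

```text
time: 16.38
tool_pos: [0.4796, -0.1253, 0.0162]
tcp_rot: [0.539, 3.095, -0.0]
wrist_force: [0.5, 0.1, -0.0]
width: 1.003
grip_force: 0.0
```

play_rows(
  steps=[0,0,-0.04,0,0,0,-0.08,0,0,0,-0.13,0,0,0,-0.16,0,0,0,-0.16,0],
)

```text
time: 17.0
tool_pos: [0.482, -0.126, 0.1795]
tcp_rot: [0.538, 3.088, -0.001]
wrist_force: [-0.4, -0.7, -1.4]
width: 1.001
grip_force: 0.0
```

Run:
```python
from h import *
import pickle
s=bot.read_state();print(s["tool_pos"],s["width"],s["wrist_force"])
cs={n:bot.read_camera(n) for n in("scene","side","wrist")};pickle.dump(cs,open("c4.pkl","wb"))
for n,lim in(("scene",(10,60,90)),("side",(10,60,90)),("wrist",(10,60,90))):
    c=cs[n];h=cv2.cvtColor(np.array(c["pixels"]),cv2.COLOR_BGR2HSV);m=cv2.inRange(h,lim,(25,200,255))
    for k in cv2.findContours(m,0,1)[0]:
        if 200<cv2.contourArea(k)<4000:
            r=cv2.minAreaRect(k);print(n,cv2.contourArea(k),np.round(r[0]),np.round(r[1]),onz(c,r[0],.045)[:2].round(3))
# grip measurement: dark upright in c0 top face corners, scene & side
c0=pickle.load(open("c0.pkl","rb"))
S=lambda u,v:((u+.5)/5.3-.5+180,(v+.5)/5.3-.5+170);D=lambda u,v:((u+.5)/5.3-.5+160,(v+.5)/5.3-.5+175)
print("mark top tri",tri(c0["scene"],S(128,216),c0["side"],D(237,72)))
go([*fx(-.021,0),.17],yw)
```

```text
[ 0.48195449 -0.12602324  0.17953421] 1.0008851353054478 [-0.39600686 -0.66633645 -1.36063853]
scene 462.0 [283. 251.] [19. 31.] [ 0.475 -0.128]
scene 208.0 [ 85. 249.] [37. 15.] [0.241 0.249]
scene 601.0 [104. 182.] [211.  86.] [0.415 0.393]
side 260.5 [265. 259.] [14. 26.] [ 0.599 -0.164]
side 708.0 [198. 251.] [35. 25.] [ 0.48  -0.137]
side 359.5 [256. 177.] [20. 23.] [0.602 0.144]
wrist 1135.0 [280. 292.] [42. 31.] [ 0.592 -0.138]
wrist 2026.5 [252. 179.] [72. 31.] [ 0.478 -0.126]
mark top tri (array([0.4815, 0.0987, 0.0411]), np.float64(0.0026))
d [0.0303 0.1613 0.0048] turn 1.303 z-axis [-0.002  0.001 -1.   ] q6 -1.532
```

The scraper stands at about (0.479,−0.126), released. Next I move above the jaw grip. With this turn the wrist camera sits on the +y side, over the pointer and mark.

play_rows(
  steps=[0.0303,0.1613,0.0,1.303,0.0303,0.1613,0.0,1.303,0.0303,0.1613,0.0,1.303,0.0303,0.1613,0.0,1.303,0.0303,0.1613,0.0,1.303,0.0303,0.1613,0.0,1.303,0.0303,0.1613,0.0,1.303,0.0303,0.1613,0.0,1.303,0.0303,0.1613,0.0,1.303,0.0303,0.1613,0.0,1.303],
)

```text
time: 18.4
tool_pos: [0.5048, 0.0367, 0.1749]
tcp_rot: [-2.303, -2.134, 0.003]
wrist_force: [0.0, -0.1, 0.4]
width: 0.998
grip_force: 0.0
```

```bash
cat >> h.py <<'E'
def top(c,z,x0,x1,y0,y1,res):
    """fixture-frame top-down patch at height z; rows +y down to -y, cols x0..x1"""
    xs=np.arange(x0,x1,res);ys=np.arange(y1,y0,-res)
    g=np.array([[*fx(x,y),z] for y in ys for x in xs]);uv=proj(c,g).astype(np.float32).reshape(len(ys),len(xs),2)
    return cv2.remap(np.array(c["pixels"]),uv[...,0],uv[...,1],cv2.INTER_LINEAR)
E
python3 - <<'E'
from h import *
import pickle
s=bot.read_state();print(s["tool_pos"],tofx(s["tool_pos"]))
c=bot.read_camera("wrist");pickle.dump(c,open("w2.pkl","wb"))
print("cam",-np.array(c["R"]).T@c["t"],tofx(-np.array(c["R"]).T@c["t"]))
go([*fx(-.021,0),.10],yw)
g=cv2.cvtColor(top(c,.038,-.066,.002,.036,.078,.002),cv2.COLOR_BGR2GRAY)
print("x from -66 step 2; y from 78 down")
for i,r in enumerate(g): print(78-2*i,"".join("%4d"%v for v in r))
E
```

```text
[0.50481533 0.03674422 0.17491933] [-0.02071909 -0.00035062]
cam [0.51028786 0.10376028 0.33187116] [-0.02041792  0.06688785]
d [ 0.0003 -0.0004  0.0753] turn 0.0007 z-axis [-0.002 -0.    -1.   ] q6 0.1
x from -66 step 2; y from 78 down
78   47  48  47  48  48  45  48  51  48  47  50  51  51  50  53  50  51  51  50  52  51  54  49  55  56  54  53  54  57  55  57  56  58  56
76   45  48  47  48  47  51  48  51  51  49  49  53  50  51  51  49  51  54  51  51  55  50  52  54  54  55  56  56  57  55  57  57  58  55
74   49  50  51  45  48  50  50  50  50  50  48  53  52  50  52  55  53  51  53  50  51  55  54  52  54  53  58  58  58  59  56  57  58  59
72   48  50  48  49  48  48  49  50  53  49  50  50  50  49  50  52  52  53  54  52  52  55  53  53  52  58  57  56  57  57  57  58  55  58
70   50  50  52  49  50  49  52  51  49  49  48  50  50  50  51  53  54  53  53  54  55  54  55  56  54  58  56  56  57  54  55  58  59  57
68   49  50  48  48  47  49  49  49  52  52  51  51  52  52  51  54  52  52  54  54  56  51  53  52  53  55  56  57  61  57  56  60  61  60
66   49  50  49  49  45
[... 1376 characters left out ...]

46   77  92 137 142 142 143 143 142 142 141 120  82  85 129 145 144 145 146 146 147 146 127  84  82  84 119 147 150 151 197 211 213 213 214
44   98 118 134 135 135 136 136 137 137 136 129 102 104 134 139 138 138 139 140 140 140 124  85  85  96 128 145 146 152 204 219 217 217 218
42  122 121 125 125 126 126 127 126 122 119 120 120 119 122 122 124 124 115 115 116 118 108  83  94 116 120 125 124 146 210 219 218 218 218
40  123 125 123 125 125 126 126 127 125 124 123 125 127 127 126 127 115 105 104 105 106 103  95  98 104 106 109 107 141 216 219 220 220 219
38  124 125 123 123 124 126 124 126 126 126 123 126 127 127 129 124 129 139 142 138 143 145 143 143 143 141 143 143 147 199 216 216 217 216
```

The top-down patch puts the mark blade at fixture x ≈ −48.6 mm and the pointer at ≈ −20.8 mm, so the travel is about 28 mm. I descend and pinch the grip.

play_rows(
  steps=[0,0,0.05,0,0,0,0.09,0,0,0,0.115,0,0,0,0.122,0,0,0,0.122,0],
)

```text
time: 19.08
tool_pos: [0.5057, 0.0368, 0.0543]
tcp_rot: [-2.305, -2.134, 0.0]
wrist_force: [-0.5, -0.0, 0.9]
width: 1.002
grip_force: 0.0
```

play_rows(
  steps=[0,0,0,0,0,0,0,0,0,0,0,0,0,0,0,0,0,0,0,0,0,0,0,0,0,0,0,0,0,0,0,0,0,0,0,0],
  jaw=255,
  grip_force=90,
)

```text
time: 20.2
tool_pos: [0.5039, 0.0369, 0.0547]
tcp_rot: [-2.304, -2.131, 0.004]
wrist_force: [-6.9, -0.0, 9.1]
width: 0.118
grip_force: 91.0
```

play_rows(
  steps=[0,-0.005,0,0,0,-0.01,0,0,0,-0.015,0,0,0,-0.02,0,0,0,-0.024,0,0,0,-0.027,0,0,0,-0.028,0,0,0,-0.028,0,0,0,-0.028,0,0],
)

```text
time: 21.32
tool_pos: [0.4815, 0.0389, 0.0548]
tcp_rot: [2.302, 2.13, 0.01]
wrist_force: [10.5, 0.8, -8.0]
width: 0.116
grip_force: 88.8
```

Run:
```python
from h import *
s=bot.read_state();print(s["tool_pos"],tofx(s["tool_pos"]),s["wrist_force"],s["width"],s["grip_force"])
c=bot.read_camera("wrist");print("cam",tofx(-np.array(c["R"]).T@c["t"]),proj(c,[*fx(-.049,.055),.038]))
g=cv2.cvtColor(top(c,.038,-.066,-.01,.038,.068,.002),cv2.COLOR_BGR2GRAY)
print("x from -66 step 2")
for i,r in enumerate(g): print(68-2*i,"".join("%4d"%v for v in r))
```

```text
[0.48146376 0.03891457 0.0548179 ] [-4.41684201e-02  1.70119508e-05] [10.51019931  0.79321337 -7.97205535] 0.1162868541418131 88.7920081615448
cam [-0.04538447  0.06709844] [[243.0619887  124.36831436]]
x from -66 step 2
68   55  54  55  53  55  54  56  58  58  58  57  56  60  56  58  57  59  58  56  57  59  60  59  62  63  64  63  62
66   58  56  56  57  54  57  57  59  60  59  58  58  60  56  56  57  56  57  58  55  59  56  59  61  64  65  63  62
64   56  60  59  60  58  55  58  84 102  96  59  60  59  58  58  58  57  56  59  60  60  60  60  64  64  69  67  61
62   55  58  58  59  58  57  64  93 119 103  63  60  59  57  56  59  57  61  61  59  62  61  60  64  67  66  64  65
60   59  56  58  57  56  67  90  89  80  91  92  67  56  61  61  59  60  58  61  61  62  63  60  65  64  68  65  65
58   59  58  59  60  58  66  90  83  91  90  92  67  62  63  61  62  64  61  61  63  62  64  63  62  63  65  65  67
56   61  61  59  62  60  71  89  83  90  89  93  65  61  61  62  64  62  60  63  64  62  67  63  64  61  63  68  69
54   66  65  64  64  65  65  71  72  76  74  73  61  62  65  61  64
[... 276 characters left out ...]
 134
48   90 105 169 169 170 170 169 170 169 165 102  93  91 166 173 171 173 172 173 175 175 176 163  97 107 174 179 179
46   87  99 163 164 165 165 166 166 166 167 127  93  92 164 169 169 169 171 171 170 173 173 142  92  95 162 176 176
44  120 147 153 153 157 156 157 156 156 157 131  94 121 161 161 162 165 163 165 166 166 167 165 118 126 170 169 172
42  142 140 142 144 145 137 115 112 113 113 100  92 104 117 118 119 123 143 146 146 148 145 144 144 144 146 148 172
40  144 144 142 145 145 117 109 110 108 110 106 104 106 111 109 110 110 124 146 146 149 150 150 150 151 153 151 184
38  144 143 143 145 142 149 159 159 159 166 164 161 161 160 156 161 160 154 146 148 148 151 153 151 149 150 152 187
```

Here the mark is at x ≈ −49.8 and the pointer at ≈ −44, so about 5.7 mm more is needed.

play_rows(
  steps=[0,-0.002,0,0,0,-0.004,0,0,0,-0.006,0,0,0,-0.006,0,0,0,-0.006,0,0,0,-0.006,0,0],
)

```text
time: 22.12
tool_pos: [0.4758, 0.0394, 0.0548]
tcp_rot: [2.302, 2.129, 0.01]
wrist_force: [11.7, -0.2, -9.1]
width: 0.116
grip_force: 88.6
```

Run:
```python
from h import *
s=bot.read_state();print(s["time"],tofx(s["tool_pos"]),s["wrist_force"],s["width"],s["grip_force"])
c=bot.read_camera("wrist");print("cam",tofx(-np.array(c["R"]).T@c["t"]))
g=cv2.cvtColor(top(c,.038,-.062,-.034,.038,.068,.001),cv2.COLOR_BGR2GRAY)
print("x from -62 step 1")
for i in (4,5,6,9,11,17,18,19,20,22,24,26): print(68-i,"".join("%4d"%v for v in g[i]))
```

```text
22.125 [-4.98548657e-02  8.33362528e-05] [11.65432217 -0.1561629  -9.12015781] 0.11605264855013774 88.64890336990356
cam [-0.05113633  0.0671407 ]
x from -62 step 1
64   55  60  58  56  58  59  56  56  56  70  92 100 105  98  84  60  59  56  60  57  57  59  58  55  55  58  57  56
63   59  60  57  58  59  57  59  57  58  90 134 153 159 146 116  64  61  58  58  56  54  57  57  59  57  59  57  57
62   58  57  57  58  56  58  58  62  60  81 106 122 124 118  96  63  61  58  59  59  59  58  59  61  60  58  60  57
59   57  58  57  59  58  60  67  88  91  90  85  78  78  81  90  91  91  79  62  60  61  58  60  57  63  63  60  59
57   59  59  59  61  62  61  69  85  90  90  89  88  91  87  86  91  93  78  59  59  62  64  65  61  61  63  62  62
51  113 113 111 113 111 113 112 112 113 110  99  90  89  90  89  97 108 111 109 110 110 109 112 112 112 113 113 113
50  153 151 151 152 151 152 152 150 145 115  91  91  90  89  91  93 118 143 141 142 146 146 146 147 146 146 144 144
49  168 167 168 168 168 167 167 167 160 121  96  92  92  88  90  95 118 129 118 127 149 164 169 168 170 169 169 170
48  170 170 170 170 168 169 171 170 168 156 117  92  93  91  92 116 122  96  96  95 107 151 171 173 172 173 173 173
46  165 166 165 165 165 164 165 166 165 166 150 104  92  93 108 150 117  92  90  92  92 136 165 169 168 168 168 170
44  156 154 156 155 157 156 156 156 157 156 142 101  93  93 105 151 155 136 117 121 143 158 162 162 161 164 163 164
42  142 128 115 114 113 113 113 112 113 114 108  94  93  90  97 117 116 115 117 117 118 118 119 128 143 148 146 147
```

Pointer at −49.5 and mark at −50.3, so they are in line within about 1 mm, and the fingers still hold the jaw. Handing in.

```bash
python3 -c "
from workcell import bot
print(bot.finish_job())"
```

```text
the job is handed in; nothing more can be done
None
```

The job is handed in, though no verdict came back: the chips are wiped onto the bench, the scraper was put down beside the fixture and let go, and the fingers hold the jaw with its pointer about 1 mm from the mark; the first grasp closed above the scraper, so I repeated it about 28 mm lower.

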